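Return the reagent bottles to their own stirrers

TASK

Reagent bottles have been put back on the wrong stirrers: rearrange them so that every bottle stands upright on the stirrer whose disc has the colour of its cap, with its whole foot on the disc. Use the spare grey stirrer as a parking place on the way and leave it empty at the end; never stand a bottle on the bench itself, tip one over or drop it, and do not disturb the violet tube rack.

Things in the scene. Friction and masses are not known exactly. Their poses are not given: they have to be found in the camera images.
- bottle_red: loose white reagent bottle with a red screw cap and a red band round its foot; upright round bottle 44 mm in diameter up to 60 mm, cap 38 mm in diameter from 64 to 82 mm (82 mm tall over all), 0.1 to 0.2 kg. Origin: centre of its underside; z up along the bottle
- bottle_yellow: loose white reagent bottle with a yellow screw cap and a yellow band round its foot; upright round bottle 44 mm in diameter up to 60 mm, cap 38 mm in diameter from 64 to 82 mm (82 mm tall over all), 0.1 to 0.2 kg. Origin: centre of its underside; z up along the bottle
- bottle_green: loose white reagent bottle with a green screw cap and a green band round its foot; upright round bottle 44 mm in diameter up to 60 mm, cap 38 mm in diameter from 64 to 82 mm (82 mm tall over all), 0.1 to 0.2 kg. Origin: centre of its underside; z up along the bottle
- bottle_blue: loose white reagent bottle with a blue screw cap and a blue band round its foot; upright round bottle 44 mm in diameter up to 60 mm, cap 38 mm in diameter from 64 to 82 mm (82 mm tall over all), 0.1 to 0.2 kg. Origin: centre of its underside; z up along the bottle
- stirrer_red: magnetic stirrer fixed to the bench, round white housing 100 mm in diameter with a flat red disc, 72 mm in diameter, on top; the red bottle belongs on it. A bottle stands on the disc, 34 mm above the bench. Origin: centre of its underside, on the bench, straight below the disc's centre; z up, -x to its little black knob
- stirrer_yellow: magnetic stirrer fixed to the bench, round white housing 100 mm in diameter with a flat yellow disc, 72 mm in diameter, on top; the yellow bottle belongs on it. A bottle stands on the disc, 34 mm above the bench. Origin: centre of its underside, on the bench, straight below the disc's centre; z up, -x to its little black knob
- stirrer_green: magnetic stirrer fixed to the bench, round white housing 100 mm in diameter with a flat green disc, 72 mm in diameter, on top; the green bottle belongs on it. A bottle stands on the disc, 34 mm above the bench. Origin: centre of its underside, on the bench, straight below the disc's centre; z up, -x to its little black knob
- stirrer_blue: magnetic stirrer fixed to the bench, round white housing 100 mm in diameter with a flat blue disc, 72 mm in diameter, on top; the blue bottle belongs on it. A bottle stands on the disc, 34 mm above the bench. Origin: centre of its underside, on the bench, straight below the disc's centre; z up, -x to its little black knob
- stirrer_grey: magnetic stirrer fixed to the bench, round white housing 100 mm in diameter with a flat grey disc, 72 mm in diameter, on top; the spare parking place, empty at the start, no bottle belongs on it. A bottle stands on the disc, 34 mm above the bench. Origin: centre of its underside, on the bench, straight below the disc's centre; z up, -x to its little black knob
- tube_rack: loose violet tube rack, a block 90 mm (x) by 60 mm (y) by 40 mm high with small tubes standing to 50 mm, 0.3 kg, stands among the stirrers and is not part of the job. Origin: centre of its underside
Not all that is in view belongs to the job. Leave any orange look-alike of the bottle_blue alone. What is shaped like the bottle_green but orange is not meant.

How it is judged (in metres and radians):
On the way:
1. a bottle has been parked, upright and released, on the spare grey stirrer (((horizontal distance between bottle_red and stirrer_grey below 0.03 m and z of bottle_red in the frame of stirrer_grey between 0.029 and 0.039 m and angle between bottle_red's own z axis and vertical below 0.1 rad and linear speed of bottle_red below 0.03 m/s and contact force between bottle_red and the fingers below 0.1 N) or (horizontal distance between bottle_yellow and stirrer_grey below 0.03 m and z of bottle_yellow in the frame of stirrer_grey between 0.029 and 0.039 m and angle between bottle_yellow's own z axis and vertical below 0.1 rad and linear speed of bottle_yellow below 0.03 m/s and contact force between bottle_yellow and the fingers below 0.1 N) or (horizontal distance between bottle_green and stirrer_grey below 0.03 m and z of bottle_green in the frame of stirrer_grey between 0.029 and 0.039 m and angle between bottle_green's own z axis and vertical below 0.1 rad and linear speed of bottle_green below 0.03 m/s and contact force between bottle_green and the fingers below 0.1 N) or (horizontal distance between bottle_blue and stirrer_grey below 0.03 m and z of bottle_blue in the frame of stirrer_grey between 0.029 and 0.039 m and angle between bottle_blue's own z axis and vertical below 0.1 rad and linear speed of bottle_blue below 0.03 m/s and contact force between bottle_blue and the fingers below 0.1 N))), for 0.1 s.
At the end, for the whole second after the job is handed in: each of the four bottles stands upright (within 0.1 rad), released and at rest on the disc of its own colour, its centre within 14 mm of the disc's centre, so the grey stirrer is empty (horizontal distance between bottle_red and stirrer_red below 0.014 m and z of bottle_red in the frame of stirrer_red between 0.029 and 0.039 m and angle between each of bottle_red, bottle_yellow, bottle_green, bottle_blue's own z axis and vertical below 0.1 rad and linear speed of each of bottle_red, bottle_yellow, bottle_green, bottle_blue below 0.03 m/s and contact force between each of bottle_red, bottle_yellow, bottle_green, bottle_blue and the fingers below 0.1 N and horizontal distance between bottle_yellow and stirrer_yellow below 0.014 m and z of bottle_yellow in the frame of stirrer_yellow between 0.029 and 0.039 m and horizontal distance between bottle_green and stirrer_green below 0.014 m and z of bottle_green in the frame of stirrer_green between 0.029 and 0.039 m and horizontal distance between bottle_blue and stirrer_blue below 0.014 m and z of bottle_blue in the frame of stirrer_blue between 0.029 and 0.039 m); the robot touches nothing.
It fails at once if a bottle comes down to the bench (its underside centre lower than 20 mm) (height (world z) of any of bottle_red, bottle_yellow, bottle_green, bottle_blue below 0.02 m).
It fails at once if a bottle is tipped by more than 0.6 rad (angle between any of bottle_red, bottle_yellow, bottle_green, bottle_blue's own z axis and vertical above 0.6 rad).
It fails at once if a bottle is dropped (moves faster than 0.5 m/s out of the fingers: a fall of more than about 13 mm) ((contact force between bottle_red and the fingers below 0.05 N and linear speed of bottle_red above 0.5 m/s) or (contact force between bottle_yellow and the fingers below 0.05 N and linear speed of bottle_yellow above 0.5 m/s) or (contact force between bottle_green and the fingers below 0.05 N and linear speed of bottle_green above 0.5 m/s) or (contact force between bottle_blue and the fingers below 0.05 N and linear speed of bottle_blue above 0.5 m/s)).
It fails at once if the tube rack is moved by more than 20 mm or tipped by more than 0.3 rad (distance of tube_rack from where it was at the start of the episode above 0.02 m or angle between tube_rack's own z axis and vertical above 0.3 rad).
It also fails if it takes over 125 s, if anything falls off the work surface, if the arm or the gripper's body presses on something with over 40 N, if the wrist force passes 120 N, or if a joint passes its speed limit or range.

ROBOT

A 7-joint arm with a two-finger parallel gripper is mounted at the origin on the work surface. World frame = base frame: x ahead of the robot, y to its left, z up, the work surface at z = 0. Lengths are in m, angles in degrees, forces in N, time in s.
With the tool pointing down it reaches from about 0.4 to 0.875 m from the base axis. Payload 6.5 kg.
Tool frame: the origin (TCP) lies between the finger pads; the fingertips stand 8 mm ahead of it and the grasp point (between the pads) lies 11 mm behind it (arm.nose_length is the distance from the TCP to the fingertips, in m); z points along the fingers, y is the line along which they close (so a half turn about z gives the same grasp; the last joint's range is limited). The gripper opens to 88 mm and grips with 3 to 60 N. Pads are 18 mm wide; open, the fingers measure 123 mm over their backs; the gripper's body (75 mm by 187 mm) begins 45 mm behind the grasp point.
Start: joints at [-74.152, 30.733, -0.252, 88.115, 0.149, 61.152, -4.079], TCP at [0.218, 0.612, 0.247] pointing down, gripper open.
Joint ranges: [-154.64, 154.64], [-21.42, 123.67], [-72.66, 72.17], [13.99, 137.28], [-74.86, 254.86], [10.95, 109.41], [-158.01, 158.01]. Speed limits (degrees/s): [136.94, 136.94, 180, 180, 180, 180, 180].

INTERFACE

Orientations are given as [roll, pitch, yaw] about the fixed x, y, z axes, in that order (R = Rz(yaw) Ry(pitch) Rx(roll)).
In Python, from cell import arm gives the robot as it stands. The module is installed in compiled form; this text tells all that it offers.
- The arm moves only by the tool jog_arm, never from a script. Its argument "increments" is a list of rows, each a list of 7 numbers: the turn, a rotation vector about the tool's x, y, z in rad, then the shift along the tool's x, y, z in cm, then the opening in per cent of the stroke, from 0 (shut) to 100 (fully open). In form: [[rx, ry, rz, dx, dy, dz, fingers], ...]. A call has 1 to 8 rows; each row shifts and turns the commanded pose from where the row before left it, along the tool's axes as they then stand; what a row does not reach is not made up. A row lasts 1/10 s, in which the tool goes at most 50 mm and 8.59 degrees, less where a joint would pass 70% of its speed; a pose out of reach is approached as far as the arm can. A call is refused whole if a number of a shift passes 5 or a number of a turn 0.15, either way. A call with a gripper value outside its range is refused whole. The fingers move at their own pace and stop on an object; "force" is the grip in N (left out, the last holds). Time passes only in rows, so rows that do not move let the fingers close. It gives the time, the measured TCP pose, the force, the opening and the grip force at its end, in the units of the state.
- arm.read_state(): the state, without advancing time (a new reading comes with each control period).
- arm.snapshot(name): name is "side" or "top"; returns a dict with "color" (480x640x3 uint8, red, green, blue), "fx", "fy", "cx", "cy" (pixels), "position" and "rotation" of the camera in the world. Camera axes: x right, y down, z forward; pixel columns grow to the right and rows downward; lengths in m; the calibration is good to about 2 mm. A picture is of the moment at which its call begins. There is no depth.
- arm.job_done(): hands the job in; it is judged then, once.
The state is a dict: "t": time; "joint_pos": joint angles; "dq": joint speeds; "joint_torque": joint torques, N m; "eef_pos": TCP position; "eef_rot": TCP orientation; "contact_force": force on the tool from outside, world axes, zero at the start; "moment": the same for the moment, N m; "opening": finger opening in m; "grasp_force": force on a finger pad.
Only numpy, scipy, OpenCV 4.12 (cv2) and the standard library are available. Lean on these libraries where they do the work, as an engineer would, in place of code of your own. Each camera call takes 0.05 s, during which the arm holds its last target. There are 200 camera calls.

## Working session

There is one attempt and no reset: what is moved stays moved. The work goes in short steps, Python scripts to look and compute and a tool call to move; the robot and the scene stay as the last step left them, time stands still between calls to the robot, and variables do not carry over. Pictures are saved under pics/ and viewed, at most 14 in all, crops included, and the job is handed in when it is done.

Besides the shell and the picture viewer there is one more tool, called after "Emit:" by a JSON object that holds its "api" and its "payload", one argument or row to a line. jog_arm: Moves the arm, as the interface text tells. Its arguments: {"type":"object","properties":{"increments":{"type":"array","items":{"type":"array","items":{"type":"number"}}},"force":{"type":"number"}},"required":["increments"]}

```bash
mkdir -p pics
python3 - <<'E'
from cell import arm
import cv2,numpy as np
s=arm.read_state();print(s)
for n in("top","side"):
    d=arm.snapshot(n);cv2.imwrite(f"pics/{n}0.png",d["color"][:,:,::-1]);np.save(f"{n}0.npy",d["color"])
    print(n,{k:d[k] for k in d if k!="color"})
E
```

```text
{'t': 0.0, 'joint_pos': array([-74.15003068,  30.77933659,  -0.2535153 ,  88.17132144,
         0.14926445,  61.15139446,  -4.07906173]), 'dq': array([-0.08779672, -0.04611367,  0.02637679, -0.01921843,  0.01986372,
        0.00678844, -0.01851938]), 'joint_torque': array([-2.95607460e-04, -5.70968235e+01,  9.91010293e-01, -2.51602882e+01,
       -5.61084319e-02,  1.78990059e-02,  1.64997396e-04]), 'eef_pos': array([0.21832229, 0.61158905, 0.24581415]), 'eef_rot': array([-1.79898596e+02,  8.11417480e-03,  1.60361034e+02]), 'contact_force': array([-1.0188947 ,  0.39296129,  0.2178734 ]), 'moment': array([0.03454337, 0.00605701, 0.01779624]), 'grasp_force': 0.0, 'opening': 0.08809870753889358}
top {'fx': 540.8209347545519, 'fy': 540.8209347545519, 'cx': 316.2049435260615, 'cy': 234.48760010504427, 'position': array([ 0.3919995 , -0.04939511,  1.21202688]), 'rotation': array([-175.30571931,    0.5228709 ,  -89.2785706 ])}
side {'fx': 451.96049204485104, 'fy': 451.96049204485104, 'cx': 316.92491777864814, 'cy': 237.85419690885777, 'position': array([ 0.46995796, -0.79911944,  0.62352779]), 'rotation': array([-1.26328122e+02,  1.18435358e-01, -4.18318329e+00])}
```

View pics/top0.png

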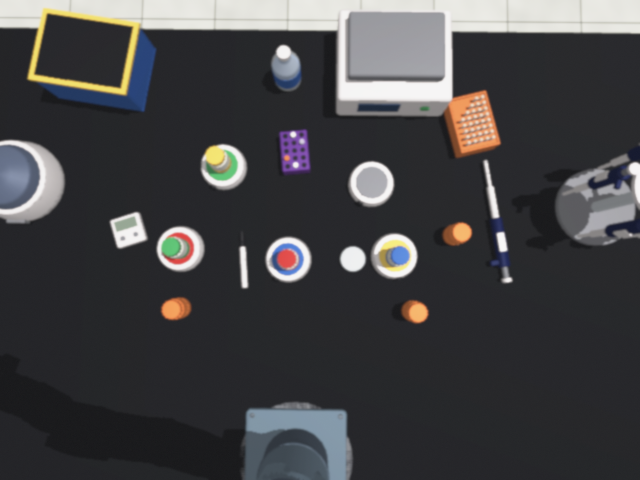

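View pics/side0.png

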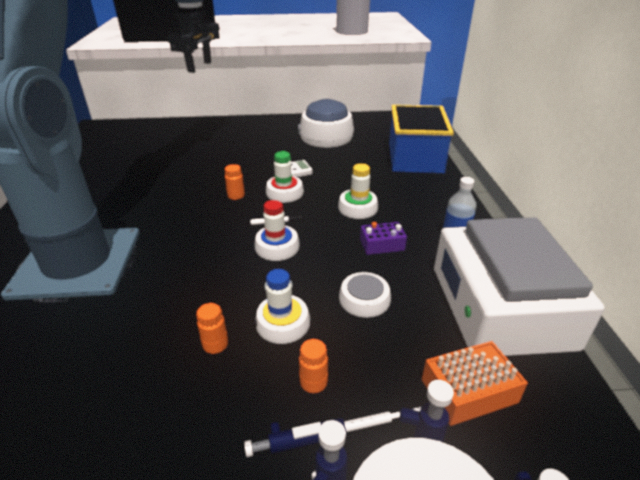

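Top view: the green stirrer (223,166) holds yellow, red (180,249) holds green, blue (288,259) holds red, yellow (395,256) holds blue, and grey (371,184) is empty. The side view agrees. There is also an unexplained white disc in the top view at (353,259).

```bash
cat > h.py <<'E'
import cv2,numpy as np
from scipy.spatial.transform import Rotation as R
from scipy.optimize import least_squares
HUE={"red":(174,6),"yellow":(22,35),"green":(50,85),"blue":(105,125)}
def rot(d): return R.from_euler("xyz",d["rotation"],degrees=True).as_matrix()
def plane(d,uv,z):
    uv=np.atleast_2d(uv).astype(float)
    r=np.c_[(uv[:,0]-d["cx"])/d["fx"],(uv[:,1]-d["cy"])/d["fy"],np.ones(len(uv))]@rot(d).T
    return (d["position"]+r*((z-d["position"][2])/r[:,2])[:,None])[:,:2]
def proj(d,p):
    c=rot(d).T@(np.array(p)-d["position"]);return c[:2]/c[2]*d["fx"]+[d["cx"],d["cy"]]
def mask(d,c):
    h=cv2.cvtColor(d["color"],cv2.COLOR_RGB2HSV)
    if c=="grey": return ((h[...,1]<40)&(h[...,2]>100)&(h[...,2]<190)).astype(np.uint8)
    a,b=HUE[c];H=h[...,0].astype(int)
    return ((((H>=a)|(H<=b)) if a>b else (H>=a)&(H<=b))&(h[...,1]>110)&(h[...,2]>60)).astype(np.uint8)
def fit(d,m,z,r):
    """circle of known radius r on plane z, through the hull of mask m"""
    p=plane(d,cv2.convexHull(cv2.findNonZero(m)).reshape(-1,2),z)
    if len(p)<4:return None
    s=least_squares(lambda c:np.hypot(*(p-c).T)-r,p.mean(0),loss="soft_l1",f_scale=.001)
    return s.x,abs(s.fun).mean()
def blobs(d,c,amin=40):
    n,l,s,ce=cv2.connectedComponentsWithStats(mask(d,c))
    return [((l==i).astype(np.uint8),s[i],ce[i]) for i in range(1,n) if s[i,4]>=amin]
E
python3 - <<'E'
from h import *
from cell import arm
d=arm.snapshot("top");sd=arm.snapshot("side")
for c in list(HUE)+["grey"]:
    for m,s,ce in blobs(d,c):
        if 120<ce[0]<450 and 130<ce[1]<300:
            print(c,ce.round(),s[2:], "disc",fit(d,m,.034,.036),"cap",fit(d,m,.112,.019))
w=plane(d,(353,259),0)[0];print("white",w,proj(sd,[*w,0]))
E
```

```text
red [182. 249.] [ 28  31 239] disc (array([0.45580137, 0.2679773 ]), np.float64(0.0020903335839032506)) cap (array([0.44552554, 0.23527775]), np.float64(0.010734535689665337))
red [286. 258.] [ 18  18 254] disc (array([0.42275424, 0.05084145]), np.float64(0.009779754755803331)) cap (array([0.4328475, 0.022363 ]), np.float64(0.0010342067126673969))
yellow [214. 155.] [ 19  20 276] disc (array([0.64372096, 0.19810356]), np.float64(0.010051856995437997)) cap (array([0.64566286, 0.17592876]), np.float64(0.0011993404472010031))
yellow [389. 254.] [ 25  29 229] disc (array([ 0.4438827 , -0.21252209]), np.float64(0.003008175661809962)) cap (array([ 0.44446997, -0.18845534]), np.float64(0.009462653113444793))
green [225. 170.] [ 28  28 202] disc (array([0.64483755, 0.17670134]), np.float64(0.002736694749178118)) cap (array([0.61451725, 0.15585823]), np.float64(0.008005262029900614))
green [170. 247.] [ 16  16 215] disc (array([0.44562016, 0.25576195]), np.float64(0.009712252868858628)) cap (array([0.45272047, 0.25744506]), np.float64(0.0021821428526132675))
blue [287. 258.] [ 30  31 278] dis
[... 1979 characters left out ...]
]), np.float64(0.0034825673686004776)) cap (array([0.45062753, 0.24475255]), np.float64(0.0008149070230637711))
grey [243. 266.] [ 10  43 115] disc (array([0.41614719, 0.11364245]), np.float64(0.007955681888427501)) cap (array([0.41895338, 0.10827378]), np.float64(0.01826376963077233))
grey [352. 258.] [26 26 94] disc (array([ 0.44481242, -0.1151512 ]), np.float64(0.007109958939238069)) cap (array([ 0.43408282, -0.11280825]), np.float64(0.007446008595394899))
grey [390. 258.] [14 19 80] disc (array([ 0.4386335 , -0.22786951]), np.float64(0.004559651906706516)) cap (array([ 0.43924863, -0.19909291]), np.float64(0.000272755234274213))
white [ 0.43729353 -0.12015679] [276.92349351 288.70402128]
```

Run:
```python
from h import *
from cell import arm
d=arm.snapshot("top");sd=arm.snapshot("side")
v=cv2.cvtColor(d["color"],cv2.COLOR_RGB2HSV)[...,2]
n,l=cv2.connectedComponents((v>90).astype(np.uint8))
for c,px in dict(red=(180,257),yellow=(390,268),green=(228,180),blue=(288,270),grey=(371,184)).items():
    m=(l==l[px[1],px[0]]).astype(np.uint8);print(c,"housing",[np.round(fit(d,m,z,.05)[0],4) for z in(.01,.03)],fit(d,m,.02,.05)[1],m.sum())
    m=max(blobs(d,c),key=lambda b:-np.hypot(*(b[2]-px)))[0]
    print("   disc",fit(d,m,.034,.0335))
    if c=="grey":continue
    # cap in both views: top ray and side ray centroid of cap, nearest point
for c in HUE: print(c,[(b[2].round(1),b[1][4]) for b in blobs(sd,c)][:8])
cv2.imwrite("pics/crop1.png",cv2.resize(sd["color"][200:360,180:420,::-1],None,fx=3,fy=3))
```

```text
red housing [array([0.4566, 0.266 ]), array([0.4552, 0.2609])] 0.002255659318874951 1756
   disc (array([0.4555668 , 0.26511145]), np.float64(0.0002723254907090032))
yellow housing [array([ 0.446 , -0.2107]), array([ 0.4449, -0.2079])] 0.0009151915358494616 1703
   disc (array([ 0.4445481 , -0.20976363]), np.float64(0.0012812176069016583))
green housing [array([0.643 , 0.1741]), array([0.6386, 0.1707])] 0.0022189183117949265 1691
   disc (array([0.64232846, 0.17503154]), np.float64(0.0012862763970705967))
blue housing [array([0.4353, 0.0248]), array([0.4347, 0.0235])] 0.0008566338705606629 1687
   disc (array([0.43508149, 0.02551425]), np.float64(0.0006892836518201526))
grey housing [array([ 0.6079, -0.1587]), array([ 0.6038, -0.157 ])] 0.0013263559009755183 1662
   disc (array([ 0.60602884, -0.15681355]), np.float64(0.0005604405401372204))
red [(array([284.8, 183.8]), np.int32(109)), (array([272.7, 206.9]), np.int32(262)), (array([274.8, 233.6]), np.int32(96))]
yellow [(array([421.3, 124.6]), np.int32(341)), (array([361., 169.]), np.int32(143)), (array([360.5, 193.6]), np.int32(60)), (array([283.6, 315.2]), np.int32(386))]
green [(array([281.9, 155.9]), np.int32(162)), (array([283.2, 179.7]), np.int32(43)), (array([356.5, 199.3]), np.int32(105))]
blue [(array([93.8, 17.3]), np.int32(850)), (array([272.5,   6.2]), np.int32(1660)), (array([437.4,  42.6]), np.int32(5148)), (array([73.6, 88.7]), np.int32(770)), (array([418.4, 153.2]), np.int32(2139)), (array([454.9, 220.4]), np.int32(232)), (array([277.7, 238.1]), np.int32(153)), (array([277.6, 278. ]), np.int32(408))]
```

View pics/crop1.png

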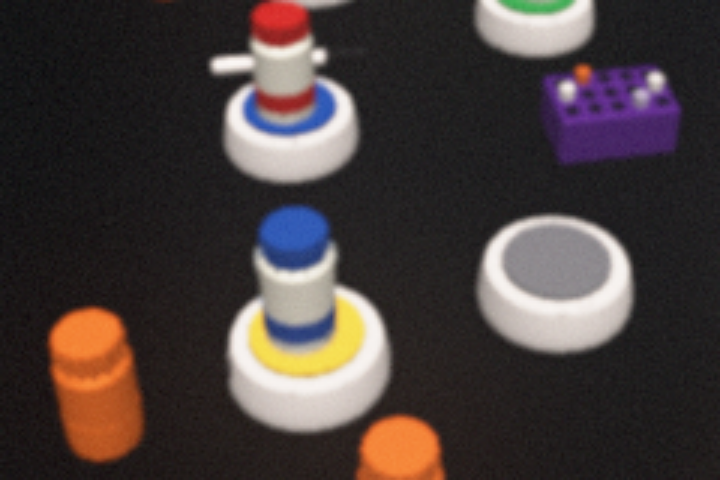

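Emit:
{"api": "jog_arm", "payload": {
  "increments": [
    [0, 0, -0.14, 0, 0, 0, 100],
    [0, 0, -0.14, 0, 0, 0, 100],
    [0, 0, -0.06, 0, 0, 0, 100],
    [0, 0, 0, 0, 0, 0, 100]
  ],
  "force": 20
}}

```text
t: 0.7
eef_pos: [0.2186, 0.612, 0.2466]
eef_rot: [-180.0, -0.0, 179.9]
contact_force: [0.7, -0.1, -0.1]
opening: 0.0881
grasp_force: 0.0
```

The crop shows nothing standing on the bench where the white disc appeared, so it looks like a glare. The four bottles and the grey stirrer are clear. Next I move to above the blue bottle.

Emit:
{"api": "jog_arm", "payload": {
  "increments": [
    [0, 0, 0, -4, -5, 0, 100],
    [0, 0, 0, -4, -5, 0, 100],
    [0, 0, 0, -4, -5, 0, 100],
    [0, 0, 0, -4, -5, 0, 100],
    [0, 0, 0, -4, -5, 0, 100],
    [0, 0, 0, -4, -5, 0, 100],
    [0, 0, 0, 0, -5, 0, 100],
    [0, 0, 0, 0, -5, 0, 100]
  ]
}}

```text
t: 1.5
eef_pos: [0.4057, 0.2753, 0.2467]
eef_rot: [180.0, 0.0, 179.6]
contact_force: [1.0, -0.3, 0.1]
opening: 0.0883
grasp_force: 0.0
```

Emit:
{"api": "jog_arm", "payload": {
  "increments": [
    [0, 0, 0, 0, -5, 0, 100],
    [0, 0, 0, 0, -5, 0, 100],
    [0, 0, 0, 0, -5, 0, 100],
    [0, 0, 0, 0, -5, 0, 100],
    [0, 0, 0, 0, -5, 0, 100],
    [0, 0, 0, 0, -5, 0, 100],
    [0, 0, 0, 0, 0, 0, 100],
    [0, 0, 0, 0, 0, 0, 100]
  ]
}}

```text
t: 2.3
eef_pos: [0.4042, -0.0232, 0.2469]
eef_rot: [180.0, 0.0, 179.6]
contact_force: [1.3, 0.6, 0.2]
opening: 0.0884
grasp_force: 0.0
```

Emit:
{"api": "jog_arm", "payload": {
  "increments": [
    [0, 0, -0.007, -0.74, -3.68, 1.14, 100],
    [0, 0, 0, -0.74, -3.68, 1.14, 100],
    [0, 0, 0, -0.74, -3.68, 1.14, 100],
    [0, 0, 0, -0.74, -3.68, 1.14, 100],
    [0, 0, 0, -0.74, -3.68, 1.14, 100],
    [0, 0, 0, 0, 0, 0, 100],
    [0, 0, 0, 0, 0, 0, 100]
  ]
}}

```text
t: 3.0
eef_pos: [0.4421, -0.2053, 0.1892]
eef_rot: [180.0, -0.1, -179.8]
contact_force: [-0.9, 0.4, 0.4]
opening: 0.088
grasp_force: 0.0
```

Run:
```python
from h import *
from cell import arm
print(arm.read_state()["eef_pos"],arm.read_state()["eef_rot"])
d=arm.snapshot("top");cv2.imwrite("pics/s2.png",cv2.resize(arm.snapshot("side")["color"][180:360,180:420,::-1],None,fx=3,fy=3))
```

```text
[ 0.44208783 -0.20525468  0.1892241 ] [ 1.79952257e+02 -5.56328130e-02 -1.79755237e+02]
```

View pics/s2.png

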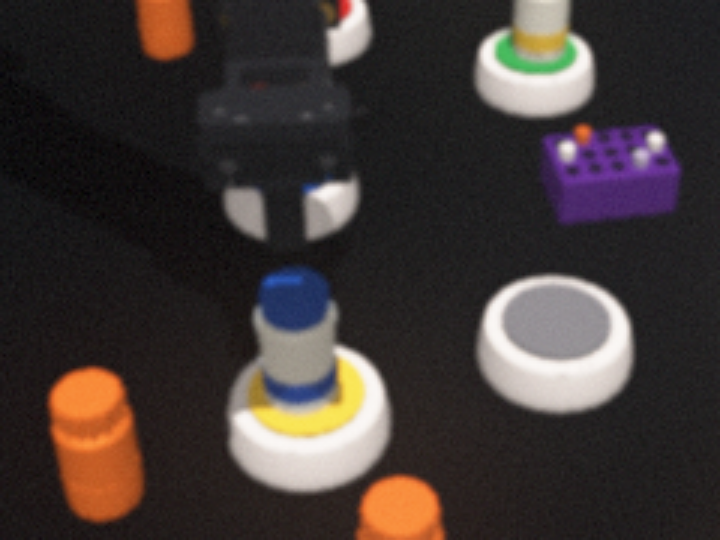

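The side crop shows the finger at column 286 and the blue bottle at 294, lined up closely enough. I descend and grip.

Emit:
{"api": "jog_arm", "payload": {
  "increments": [
    [0, 0, 0, 0, 0, 3, 100],
    [0, 0, 0, 0, 0, 3, 100],
    [0, 0, 0, 0, 0, 3, 100],
    [0, 0, 0, 0, 0, 2, 100],
    [0, 0, 0, 0, 0, 1.1, 100],
    [0, 0, 0, 0, 0, 0, 100],
    [0, 0, 0, 0, 0, 0, 30],
    [0, 0, 0, 0, 0, 0, 30]
  ],
  "force": 20
}}

```text
t: 3.9
eef_pos: [0.4426, -0.2065, 0.0698]
eef_rot: [-180.0, 0.1, -179.7]
contact_force: [0.4, 0.7, 0.5]
opening: 0.0743
grasp_force: 0.0
```

Emit:
{"api": "jog_arm", "payload": {
  "increments": [
    [0, 0, 0, 0, 0, 0, 30],
    [0, 0, 0, 0, 0, 0, 30],
    [0, 0, 0, 0, 0, 0, 30],
    [0, 0, 0, 0, 0, 0, 30]
  ]
}}

```text
t: 4.3
eef_pos: [0.4418, -0.2068, 0.069]
eef_rot: [-180.0, 0.0, -179.8]
contact_force: [-1.0, -0.6, 2.7]
opening: 0.0433
grasp_force: 20.0
```

Emit:
{"api": "jog_arm", "payload": {
  "increments": [
    [0, 0, 0, 0, 0, -2, 30],
    [0, 0, 0, 0, 0, -4, 30],
    [0, 0, 0, 0, 0, -4, 30],
    [0, 0, 0, 0, 0, -2, 30],
    [0, 0, 0, -3.3, 1, 0, 30],
    [0, 0, 0, -3.3, 1, 0, 30],
    [0, 0, 0, -3.3, 1, 0, 30],
    [0, 0, 0, -3.3, 1, 0, 30]
  ]
}}

```text
t: 5.1
eef_pos: [0.5744, -0.1652, 0.1885]
eef_rot: [180.0, -0.0, -179.8]
contact_force: [-0.4, -0.7, -1.2]
opening: 0.0436
grasp_force: 20.0
```

Emit:
{"api": "jog_arm", "payload": {
  "increments": [
    [0, 0, 0, -3.3, 1, 0, 30],
    [0, 0, 0, 0, 0, 0, 30],
    [0, 0, 0, 0, 0, 4, 30],
    [0, 0, 0, 0, 0, 3.5, 30],
    [0, 0, 0, 0, 0, 2.5, 30],
    [0, 0, 0, 0, 0, 0.7, 30],
    [0, 0, 0, 0, 0, 0, 30],
    [0, 0, 0, 0, 0, 0, 30]
  ]
}}

```text
t: 5.9
eef_pos: [0.6071, -0.1563, 0.083]
eef_rot: [-180.0, 0.1, -179.8]
contact_force: [-0.0, 0.3, -0.7]
opening: 0.0433
grasp_force: 20.0
```

Emit:
{"api": "jog_arm", "payload": {
  "increments": [
    [0, 0, 0, 0, 0, 0.8, 30],
    [0, 0, 0, 0, 0, 0.4, 30],
    [0, 0, 0, 0, 0, 0.2, 30],
    [0, 0, 0, 0, 0, 0, 30]
  ]
}}

```text
t: 6.3
eef_pos: [0.6067, -0.1557, 0.069]
eef_rot: [180.0, 0.0, -179.8]
contact_force: [-3.7, 1.4, 9.2]
opening: 0.0432
grasp_force: 20.0
```

Emit:
{"api": "jog_arm", "payload": {
  "increments": [
    [0, 0, 0, 0, 0, 0, 100],
    [0, 0, 0, 0, 0, 0, 100],
    [0, 0, 0, 0, 0, 0, 100],
    [0, 0, 0, 0, 0, 0, 100],
    [0, 0, 0, 0, 0, 0, 100],
    [0, 0, 0, 0, 0, -3, 100],
    [0, 0, 0, 0, 0, -4.5, 100],
    [0, 0, 0, 0, 0, -4.5, 100]
  ]
}}

```text
t: 7.1
eef_pos: [0.6058, -0.1557, 0.1886]
eef_rot: [180.0, -0.1, -179.8]
contact_force: [-0.0, 0.5, 1.3]
opening: 0.0889
grasp_force: 0.0
```

Emit:
{"api": "jog_arm", "payload": {
  "increments": [
    [0, 0, 0, -0.5, 4.1, 0, 100],
    [0, 0, 0, -0.5, 4.2, 0, 100],
    [0, 0, 0, -0.5, 4.2, 0, 100],
    [0, 0, 0, -0.5, 4.2, 0, 100],
    [0, 0, 0, -0.5, 4.2, 0, 100],
    [0, 0, 0, -0.5, 4.1, 0, 100],
    [0, 0, 0, -0.5, 4.1, 0, 100],
    [0, 0, 0, -0.4, 4.1, 0, 100]
  ]
}}

```text
t: 7.9
eef_pos: [0.644, 0.178, 0.1877]
eef_rot: [-180.0, 0.0, -179.8]
contact_force: [0.3, 0.0, 0.2]
opening: 0.0877
grasp_force: 0.0
```

Run:
```python
from h import *
from cell import arm
s=arm.read_state();print(s["eef_pos"],s["opening"])
d=arm.snapshot("top")
for m,st,ce in blobs(d,"blue"):
    print(ce.round(),st[4],fit(d,m,.112,.019))
cv2.imwrite("pics/s3.png",arm.snapshot("side")["color"][:,:,::-1])
```

```text
[0.64403259 0.17801894 0.18766653] 0.08774733091296201
[145.  46.] 322 (array([0.87311723, 0.32841894]), np.float64(0.007120086846473504))
[288.  81.] 198 (array([0.80827682, 0.026422  ]), np.float64(0.007001527334576185))
[76. 94.] 691 (array([0.77058241, 0.480124  ]), np.float64(0.0334932858261319))
[373. 175.] 235 (array([ 0.60536592, -0.15372381]), np.float64(0.0012686766613761924))
[621. 181.] 54 (array([ 0.59079214, -0.66891812]), np.float64(0.0011846138465086394))
[498. 225.] 118 (array([ 0.5060497, -0.4006386]), np.float64(0.0018495796068341407))
[287. 258.] 278 (array([0.42496097, 0.01363876]), np.float64(0.010605681327337515))
[501. 260.] 191 (array([ 0.43828927, -0.41100389]), np.float64(0.002143811842585063))
```

View pics/s3.png

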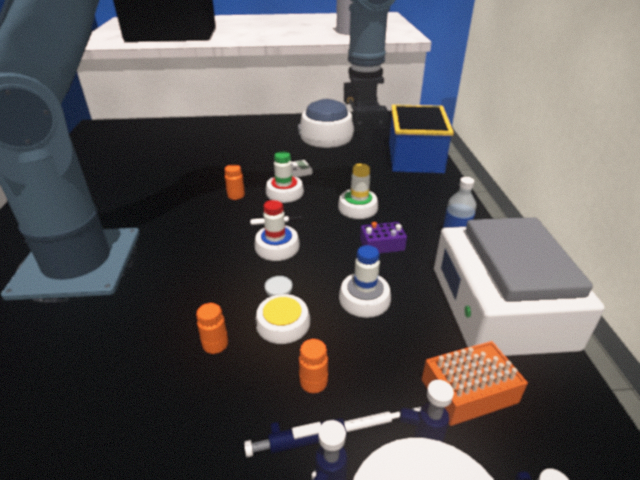

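Blue is parked upright on grey at about (368,270) in the side view, roughly 3 mm off centre. The yellow disc is empty, and the white disc turns out to be a flat dish at (278,286). Next is yellow.

Emit:
{"api": "jog_arm", "payload": {
  "increments": [
    [0, 0, 0, -0.15, -0.1, 2.9, 100],
    [0, 0, 0, 0, 0, 3, 100],
    [0, 0, 0, 0, 0, 3, 100],
    [0, 0, 0, 0, 0, 2, 100],
    [0, 0, 0, 0, 0, 1, 100],
    [0, 0, 0, 0, 0, 0, 100],
    [0, 0, 0, 0, 0, 0, 30],
    [0, 0, 0, 0, 0, 0, 30]
  ]
}}

```text
t: 8.8
eef_pos: [0.6466, 0.1755, 0.0702]
eef_rot: [180.0, 0.1, -179.8]
contact_force: [0.3, 0.1, 0.8]
opening: 0.0742
grasp_force: 0.0
```

Emit:
{"api": "jog_arm", "payload": {
  "increments": [
    [0, 0, 0, 0, 0, 0, 30],
    [0, 0, 0, 0, 0, 0, 30],
    [0, 0, 0, 0, 0, 0, 30],
    [0, 0, 0, 0, 0, 0, 30]
  ]
}}

```text
t: 9.2
eef_pos: [0.6457, 0.1751, 0.069]
eef_rot: [-180.0, 0.0, -179.8]
contact_force: [-0.6, -1.0, 1.9]
opening: 0.0433
grasp_force: 20.0
```

Run:
```python
from h import *
from cell import arm
d=arm.snapshot("top")
for m,st,ce in blobs(d,"yellow",150): print(ce.round(),st[4],fit(d,m,.034,.0335))
```

```text
[84. 55.] 2022 (array([0.91756141, 0.47744297]), np.float64(0.0938944947575823))
[395. 255.] 686 (array([ 0.4444728 , -0.20957596]), np.float64(0.0014665196627720366))
```

Emit:
{"api": "jog_arm", "payload": {
  "increments": [
    [0, 0, 0, 0, 0, -2, 30],
    [0, 0, 0, 0, 0, -4, 30],
    [0, 0, 0, 0, 0, -4, 30],
    [0, 0, 0, 0, 0, -2, 30],
    [0, 0, 0, 1, -1.9, 0, 30],
    [0, 0, 0, 2, -3.8, 0, 30],
    [0, 0, 0, 2, -3.8, 0, 30],
    [0, 0, 0, 2, -3.8, 0, 30]
  ]
}}

```text
t: 10.05
eef_pos: [0.5749, 0.0409, 0.1885]
eef_rot: [-180.0, -0.0, -179.7]
contact_force: [1.0, -0.2, -0.9]
opening: 0.0432
grasp_force: 20.0
```

Emit:
{"api": "jog_arm", "payload": {
  "increments": [
    [0, 0, 0, 2, -3.8, 0, 30],
    [0, 0, 0, 2, -3.8, 0, 30],
    [0, 0, 0, 2, -3.8, 0, 30],
    [0, 0, 0, 2, -3.8, 0, 30],
    [0, 0, 0, 2, -3.8, 0, 30],
    [0, 0, 0, 2, -3.8, 0, 30],
    [0, 0, 0, 1.1, -2.4, 0, 30],
    [0, 0, 0, 0, 0, 0, 30]
  ]
}}

```text
t: 10.85
eef_pos: [0.4438, -0.2145, 0.1889]
eef_rot: [-179.9, -0.0, 179.8]
contact_force: [-0.0, 0.5, -0.7]
opening: 0.0433
grasp_force: 20.0
```

Emit:
{"api": "jog_arm", "payload": {
  "increments": [
    [0, 0, 0, 0, 0, 4, 30],
    [0, 0, 0, 0, 0, 3.5, 30],
    [0, 0, 0, 0, 0, 2.5, 30],
    [0, 0, 0, 0, 0, 0.5, 30],
    [0, 0, 0, 0, 0, 0, 30],
    [0, 0, 0, 0, 0, 0, 30]
  ]
}}

```text
t: 11.45
eef_pos: [0.4472, -0.2105, 0.0848]
eef_rot: [-180.0, 0.1, -179.7]
contact_force: [0.6, 0.7, -2.0]
opening: 0.0429
grasp_force: 20.0
```

Emit:
{"api": "jog_arm", "payload": {
  "increments": [
    [0, 0, 0, 0.2, 0, 0.9, 30],
    [0, 0, 0, 0, 0, 0.5, 30],
    [0, 0, 0, 0, 0, 0.2, 30],
    [0, 0, 0, 0, 0, 0, 30]
  ]
}}

```text
t: 11.85
eef_pos: [0.4443, -0.2104, 0.0686]
eef_rot: [180.0, 0.0, -179.8]
contact_force: [-3.3, 2.9, 12.3]
opening: 0.0436
grasp_force: 20.0
```

Emit:
{"api": "jog_arm", "payload": {
  "increments": [
    [0, 0, 0, 0, 0, 0, 100],
    [0, 0, 0, 0, 0, 0, 100],
    [0, 0, 0, 0, 0, 0, 100],
    [0, 0, 0, 0, 0, 0, 100],
    [0, 0, 0, 0, 0, 0, 100],
    [0, 0, 0, 0, 0, -3, 100],
    [0, 0, 0, 0, 0, -4.5, 100],
    [0, 0, 0, 0, 0, -4.5, 100]
  ]
}}

```text
t: 12.65
eef_pos: [0.4435, -0.2104, 0.1887]
eef_rot: [180.0, -0.1, -179.8]
contact_force: [1.1, 0.1, 0.2]
opening: 0.0882
grasp_force: 0.0
```

Emit:
{"api": "jog_arm", "payload": {
  "increments": [
    [0, 0, 0, -0.3, 2, 0, 100],
    [0, 0, 0, -0.3, 4, 0, 100],
    [0, 0, 0, -0.3, 4, 0, 100],
    [0, 0, 0, 0, 4, 0, 100],
    [0, 0, 0, 0, 4, 0, 100],
    [0, 0, 0, 0, 4, 0, 100],
    [0, 0, 0, 0, 4, 0, 100],
    [0, 0, 0, 0, 4, 0, 100]
  ]
}}

```text
t: 13.45
eef_pos: [0.4516, 0.0911, 0.1878]
eef_rot: [180.0, 0.0, -179.8]
contact_force: [1.2, -0.5, 0.6]
opening: 0.0884
grasp_force: 0.0
```

Emit:
{"api": "jog_arm", "payload": {
  "increments": [
    [0, 0, 0, 0, 4, 0, 100],
    [0, 0, 0, 0, 4, 0, 100],
    [0, 0, 0, 0, 4, 0, 100],
    [0, 0, 0, 0, 4, 0, 100],
    [0, 0, 0, 0, 0.7, 0, 100],
    [0, 0, 0, 0, 0, 0, 100],
    [0, 0, 0, 0, 0, 0, 100]
  ]
}}

```text
t: 14.15
eef_pos: [0.4512, 0.255, 0.1875]
eef_rot: [-179.9, -0.0, -179.8]
contact_force: [-0.7, -0.1, 0.3]
opening: 0.0884
grasp_force: 0.0
```

Run:
```python
from h import *
from cell import arm
s=arm.read_state();print(s["eef_pos"],s["opening"])
d=arm.snapshot("top")
for c in("green","yellow"):
  for m,st,ce in blobs(d,c):
    print(c,ce.round(),st[4],fit(d,m,.112,.019),fit(d,m,.034,.0335))
cv2.imwrite("pics/s4.png",arm.snapshot("side")["color"][:,:,::-1])
```

```text
[0.4512446  0.2549656  0.18751869] 0.0883552362787513
green [221. 165.] 653 (array([0.62459558, 0.16363359]), np.float64(0.010701089062163481)) (array([0.64123139, 0.17333945]), np.float64(0.0014438860802518045))
yellow [84. 55.] 2019 (array([0.87417143, 0.46019053]), np.float64(0.0997327089831244)) (array([0.90836103, 0.49632316]), np.float64(0.0936517317113411))
yellow [395. 254.] 555 (array([ 0.44671289, -0.19807766]), np.float64(0.010602219754920832)) (array([ 0.44460855, -0.20863706]), np.float64(0.001482017527754121))
```

View pics/s4.png

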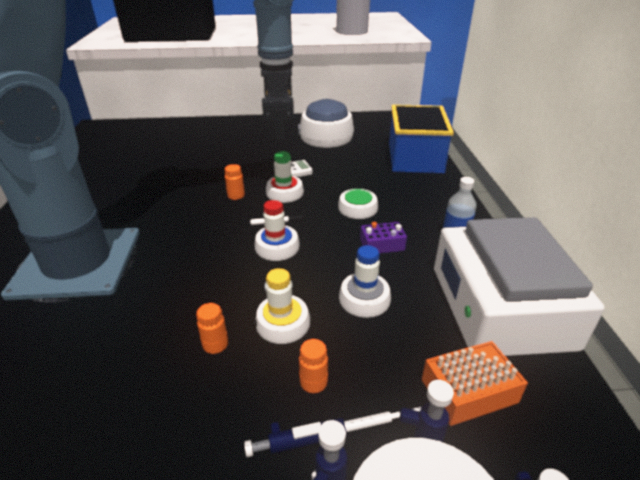

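Yellow stands on its disc at (280,318) and the green disc is empty. I check the green bottle's position against the side view.

Run:
```python
from h import *
from cell import arm
sd=arm.snapshot("side")
for p in([.451,.257,.107],[.456,.257,.107],[.451,.262,.107],[.4443,-.2104,.107]):print(proj(sd,p))
for m,st,ce in blobs(sd,"green")+blobs(sd,"yellow"):print(ce,st)
```

```text
[279.75248658 156.80275532]
[281.71499135 156.73508189]
[279.73910822 155.93092599]
[277.71199539 278.26251108]
[281.8013245  156.58278146] [274 151  17  12 151]
[283.04878049 179.65853659] [276 178  15   4  41]
[358.07092199 196.68794326] [346 189  26  15 282]
[421.0982659  124.70520231] [392 105  61  30 346]
[277.91404011 277.99713467] [266 268  24  21 349]
[283.17370892 314.54694836] [263 299  38  26 426]
[281.32258065 309.72580645] [272 307  18   7  62]
```

Emit:
{"api": "jog_arm", "payload": {
  "increments": [
    [0, 0, 0, -0.4, 0.2, 2.8, 100],
    [0, 0, 0, 0, 0, 3, 100],
    [0, 0, 0, 0, 0, 3, 100],
    [0, 0, 0, 0, 0, 2, 100],
    [0, 0, 0, 0, 0, 1, 100],
    [0, 0, 0, 0, 0, 0, 100],
    [0, 0, 0, 0, 0, 0, 30],
    [0, 0, 0, 0, 0, 0, 30]
  ]
}}

```text
t: 15.1
eef_pos: [0.4561, 0.2589, 0.0709]
eef_rot: [179.9, 0.1, -179.8]
contact_force: [-0.2, 0.1, 0.6]
opening: 0.0743
grasp_force: 0.0
```

Emit:
{"api": "jog_arm", "payload": {
  "increments": [
    [0, 0, 0, 0, 0, 0, 30],
    [0, 0, 0, 0, 0, 0, 30],
    [0, 0, 0, 0, 0, 0, 30],
    [0, 0, 0, 0, 0, 0, 30]
  ]
}}

```text
t: 15.5
eef_pos: [0.4553, 0.2586, 0.0699]
eef_rot: [180.0, 0.0, -179.8]
contact_force: [-0.3, 0.4, 1.9]
opening: 0.0434
grasp_force: 20.0
```

Emit:
{"api": "jog_arm", "payload": {
  "increments": [
    [0, 0, 0, 0, 0, -2, 30],
    [0, 0, 0, 0, 0, -4, 30],
    [0, 0, 0, 0, 0, -4, 30],
    [0, 0, 0, 0, 0, -2, 30],
    [0, 0, 0, -2.6, -1.2, 0, 30],
    [0, 0, 0, -4, -1.8, 0, 30],
    [0, 0, 0, -4, -1.8, 0, 30],
    [0, 0, 0, -4, -1.8, 0, 30]
  ]
}}

```text
t: 16.3
eef_pos: [0.6025, 0.1925, 0.1896]
eef_rot: [180.0, -0.0, -179.7]
contact_force: [0.2, 0.2, -1.4]
opening: 0.0434
grasp_force: 20.0
```

Emit:
{"api": "jog_arm", "payload": {
  "increments": [
    [0, 0, 0, -4, -1.85, 0, 30],
    [0, 0, 0, 0, 0, 0, 30],
    [0, 0, 0, 0, 0, 4, 30],
    [0, 0, 0, 0, 0, 3.5, 30],
    [0, 0, 0, 0, 0, 2.5, 30],
    [0, 0, 0, 0, 0, 0.5, 30],
    [0, 0, 0, 0, 0, 0, 30],
    [0, 0, 0, 0, 0, 0, 30]
  ]
}}

```text
t: 17.1
eef_pos: [0.6424, 0.1752, 0.0863]
eef_rot: [180.0, 0.1, -179.7]
contact_force: [0.4, 0.5, -0.3]
opening: 0.0432
grasp_force: 20.0
```

Emit:
{"api": "jog_arm", "payload": {
  "increments": [
    [0, 0, 0, 0, -0.1, 0.9, 30],
    [0, 0, 0, 0, 0, 0.5, 30],
    [0, 0, 0, 0, 0, 0.25, 30],
    [0, 0, 0, 0, 0, 0, 30]
  ]
}}

```text
t: 17.5
eef_pos: [0.6417, 0.1738, 0.0698]
eef_rot: [180.0, 0.0, -179.8]
contact_force: [-4.7, -0.9, 11.5]
opening: 0.0434
grasp_force: 20.0
```

Emit:
{"api": "jog_arm", "payload": {
  "increments": [
    [0, 0, 0, 0, 0, 0, 100],
    [0, 0, 0, 0, 0, 0, 100],
    [0, 0, 0, 0, 0, 0, 100],
    [0, 0, 0, 0, 0, 0, 100],
    [0, 0, 0, 0, 0, 0, 100],
    [0, 0, 0, 0, 0, -3, 100],
    [0, 0, 0, 0, 0, -4.5, 100],
    [0, 0, 0, 0, 0, -4.5, 100]
  ]
}}

```text
t: 18.3
eef_pos: [0.641, 0.1737, 0.189]
eef_rot: [-180.0, -0.1, -179.8]
contact_force: [0.5, -0.1, 0.2]
opening: 0.088
grasp_force: 0.0
```

Emit:
{"api": "jog_arm", "payload": {
  "increments": [
    [0, 0, 0, 3.5, -2.5, 0, 100],
    [0, 0, 0, 3.5, -2.5, 0, 100],
    [0, 0, 0, 3.5, -2.5, 0, 100],
    [0, 0, 0, 3.5, -2.5, 0, 100],
    [0, 0, 0, 3.4, -2.6, 0, 100],
    [0, 0, 0, 3.4, -2.6, 0, 100],
    [0, 0, 0, 0, 0, 0, 100],
    [0, 0, 0, 0, 0, 0, 100]
  ]
}}

```text
t: 19.1
eef_pos: [0.4342, 0.0207, 0.1886]
eef_rot: [180.0, 0.1, -179.8]
contact_force: [0.4, -0.1, 0.5]
opening: 0.0881
grasp_force: 0.0
```

Run:
```python
from h import *
from cell import arm
s=arm.read_state();print(s["eef_pos"],s["opening"])
sd=arm.snapshot("side");d=arm.snapshot("top")
for p in([.433,.022,.107],[.438,.022,.107],[.6417,.1738,.107]):print(proj(sd,p))
for c in("red","green"):
  for m,st,ce in blobs(sd,c):print(c,ce,st[2:])
for m,st,ce in blobs(d,"red",150)+blobs(d,"green"):print(ce.round(),st[4],fit(d,m,.034,.0335),fit(d,m,.112,.019))
```

```text
[0.43419116 0.02073496 0.18860357] 0.08806418441542495
[272.04864183 206.31471356]
[274.40000036 206.21893221]
[358.66741665 169.3885175 ]
red [284.62264151 181.18490566] [ 22  15 265]
red [272.62934363 207.52123552] [ 21  16 259]
red [274.69387755 233.64285714] [18  9 98]
green [359.29896907 168.78350515] [ 18  13 194]
green [358.5443787  197.28402367] [ 26  13 169]
[178. 248.] 740 (array([0.45547693, 0.26512284]), np.float64(0.0001905916165522017)) (array([0.44842049, 0.24189602]), np.float64(0.012015249632036318))
[214. 157.] 233 (array([0.65198018, 0.21046061]), np.float64(0.00909995098032714)) (array([0.64046513, 0.17714124]), np.float64(0.0012678578480526392))
[226. 168.] 205 (array([0.64199059, 0.17560073]), np.float64(0.001153372840967043)) (array([0.61541549, 0.15383422]), np.float64(0.008527985078423301))
```

Green is placed within a few mm. Now red, at about (0.434, 0.021).

Emit:
{"api": "jog_arm", "payload": {
  "increments": [
    [0, 0, 0, 0, 0, 2.9, 100],
    [0, 0, 0, 0, 0, 3, 100],
    [0, 0, 0, 0, 0, 3, 100],
    [0, 0, 0, 0, 0, 2, 100],
    [0, 0, 0, 0, 0, 1, 100],
    [0, 0, 0, 0, 0, 0, 100],
    [0, 0, 0, 0, 0, 0, 30],
    [0, 0, 0, 0, 0, 0, 30]
  ]
}}

```text
t: 20.0
eef_pos: [0.4352, 0.0212, 0.0701]
eef_rot: [180.0, 0.1, -179.7]
contact_force: [0.3, -0.5, 0.5]
opening: 0.0743
grasp_force: 0.0
```

Emit:
{"api": "jog_arm", "payload": {
  "increments": [
    [0, 0, 0, 0, 0, 0, 30],
    [0, 0, 0, 0, 0, 0, 30],
    [0, 0, 0, 0, 0, 0, 30],
    [0, 0, 0, 0, 0, 0, 30]
  ]
}}

```text
t: 20.4
eef_pos: [0.4343, 0.0209, 0.0694]
eef_rot: [-180.0, 0.0, -179.8]
contact_force: [0.5, -0.4, 3.0]
opening: 0.0436
grasp_force: 20.0
```

Emit:
{"api": "jog_arm", "payload": {
  "increments": [
    [0, 0, 0, 0, 0, -2, 30],
    [0, 0, 0, 0, 0, -4, 30],
    [0, 0, 0, 0, 0, -4, 30],
    [0, 0, 0, 0, 0, -2, 30],
    [0, 0, 0, -0.3, 2, 0, 30],
    [0, 0, 0, -0.3, 4, 0, 30],
    [0, 0, 0, -0.3, 4, 0, 30],
    [0, 0, 0, -0.3, 4, 0, 30]
  ]
}}

```text
t: 21.2
eef_pos: [0.4452, 0.1623, 0.1892]
eef_rot: [-180.0, -0.0, -179.8]
contact_force: [0.7, -0.5, -2.4]
opening: 0.0436
grasp_force: 20.0
```

Emit:
{"api": "jog_arm", "payload": {
  "increments": [
    [0, 0, 0, -0.3, 4, 0, 30],
    [0, 0, 0, -0.3, 4, 0, 30],
    [0, 0, 0, -0.3, 2.4, 0, 30],
    [0, 0, 0, 0, 0, 0, 30],
    [0, 0, 0, 0, 0, 4, 30],
    [0, 0, 0, 0, 0, 3.5, 30],
    [0, 0, 0, 0, 0, 2.5, 30],
    [0, 0, 0, 0, 0, 0.5, 30]
  ]
}}

```text
t: 22.0
eef_pos: [0.4521, 0.2628, 0.0815]
eef_rot: [-179.8, -0.3, -179.8]
contact_force: [0.1, 0.0, -1.6]
opening: 0.0432
grasp_force: 20.0
```

Emit:
{"api": "jog_arm", "payload": {
  "increments": [
    [0, 0, 0, 0, 0, 0, 30],
    [0, 0, 0, 0, 0, 0, 30]
  ]
}}

```text
t: 22.2
eef_pos: [0.455, 0.2651, 0.0854]
eef_rot: [180.0, 0.1, -179.8]
contact_force: [0.7, 0.3, -1.8]
opening: 0.0434
grasp_force: 20.0
```

Emit:
{"api": "jog_arm", "payload": {
  "increments": [
    [0, 0, 0, 0, 0, 0.9, 30],
    [0, 0, 0, 0, 0, 0.5, 30],
    [0, 0, 0, 0, 0, 0.2, 30],
    [0, 0, 0, 0, 0, 0, 30]
  ]
}}

```text
t: 22.6
eef_pos: [0.4544, 0.2653, 0.0694]
eef_rot: [180.0, 0.0, -179.8]
contact_force: [-2.4, -1.8, 13.2]
opening: 0.0435
grasp_force: 20.0
```

Emit:
{"api": "jog_arm", "payload": {
  "increments": [
    [0, 0, 0, 0, 0, 0, 100],
    [0, 0, 0, 0, 0, 0, 100],
    [0, 0, 0, 0, 0, 0, 100],
    [0, 0, 0, 0, 0, 0, 100],
    [0, 0, 0, 0, 0, 0, 100],
    [0, 0, 0, 0, 0, -3, 100],
    [0, 0, 0, 0, 0, -4.5, 100],
    [0, 0, 0, 0, 0, -4.5, 100]
  ]
}}

```text
t: 23.4
eef_pos: [0.4536, 0.2646, 0.1891]
eef_rot: [-179.9, -0.1, -179.8]
contact_force: [1.1, 1.0, -0.5]
opening: 0.0882
grasp_force: 0.0
```

Emit:
{"api": "jog_arm", "payload": {
  "increments": [
    [0, 0, 0, -1.4, -3.8, 0, 100],
    [0, 0, 0, -1.4, -3.8, 0, 100],
    [0, 0, 0, -1.4, -3.8, 0, 100],
    [0, 0, 0, -1.4, -3.8, 0, 100],
    [0, 0, 0, -1.4, -3.8, 0, 100],
    [0, 0, 0, -1.4, -3.8, 0, 100],
    [0, 0, 0, -1.4, -3.8, 0, 100],
    [0, 0, 0, -1.4, -3.8, 0, 100]
  ]
}}

```text
t: 24.2
eef_pos: [0.5677, -0.04, 0.1882]
eef_rot: [180.0, -0.0, -179.8]
contact_force: [0.7, 0.2, -0.3]
opening: 0.0883
grasp_force: 0.0
```

Emit:
{"api": "jog_arm", "payload": {
  "increments": [
    [0, 0, 0, -1.4, -3.8, 0, 100],
    [0, 0, 0, -1.4, -3.8, 0, 100],
    [0, 0, 0, -1.3, -4.1, 0, 100],
    [0, 0, 0, 0, 0, 0, 100],
    [0, 0, 0, 0, 0, 0, 100]
  ]
}}

```text
t: 24.7
eef_pos: [0.6086, -0.1563, 0.1878]
eef_rot: [-180.0, -0.0, -179.9]
contact_force: [0.1, 0.2, -0.2]
opening: 0.0882
grasp_force: 0.0
```

Run:
```python
from h import *
from cell import arm
s=arm.read_state();print(s["eef_pos"],s["opening"])
sd=arm.snapshot("side");d=arm.snapshot("top")
print(proj(sd,[.606,-.156,.107]),proj(sd,[.4544,.2653,.107]))
for c in("red","blue"):
  for m,st,ce in blobs(sd,c)[-3:]:print(c,ce,st[2:])
for m,st,ce in blobs(d,"blue",150)+blobs(d,"red"):print(ce.round(),st[4],fit(d,m,.034,.0335),fit(d,m,.112,.019))
cv2.imwrite("pics/s5.png",sd["color"][:,:,::-1])
```

```text
[ 0.60858053 -0.15629297  0.18784176] 0.0882122387110491
[365.80592207 254.24976007] [281.057272   155.31331273]
red [281.17098446 154.87046632] [ 18  13 193]
red [283.72897196 181.69626168] [ 25  14 214]
blue [286.63020833 439.7265625 ] [ 48  17 384]
blue [324.68965517 463.31034483] [ 21  17 116]
blue [320.98387097 476.19354839] [11  8 62]
[119.  83.] 2371 (array([0.81363852, 0.39447631]), np.float64(0.08091124417352025)) (array([0.78568889, 0.365075  ]), np.float64(0.0878357937168342))
[288.  81.] 197 (array([0.85234062, 0.03352854]), np.float64(0.0012926388506433765)) (array([0.80827682, 0.026422  ]), np.float64(0.007001527334576185))
[287. 259.] 720 (array([0.43493875, 0.02543222]), np.float64(0.0007549635219602593)) (array([0.42677346, 0.01448123]), np.float64(0.01100812221593591))
[501. 260.] 191 (array([ 0.45492042, -0.42222991]), np.float64(0.006800016194368414)) (array([ 0.4373852 , -0.41065692]), np.float64(0.002351387036541844))
[175. 247.] 640 (array([0.45538449, 0.26632127]), np.float64(0.002789106806364803)) (array([0.45034705, 0.24269115]), np.float64(0.014560791911448845))
```

View pics/s5.png

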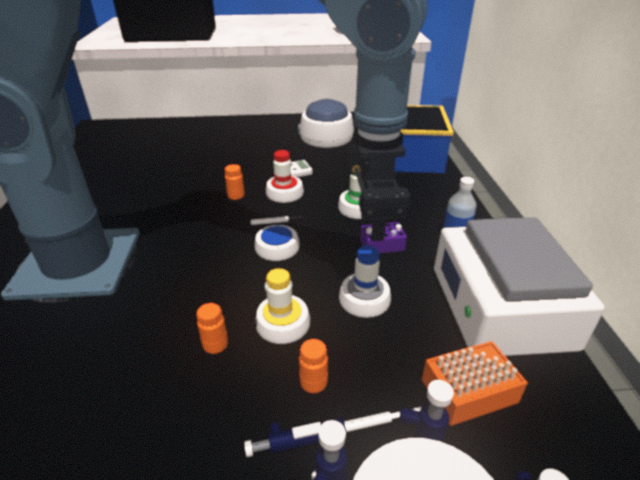

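Red is on red at (281,155) and the blue disc is free at (277,240). The gripper is above the parked blue bottle, so I pick it up.

Emit:
{"api": "jog_arm", "payload": {
  "increments": [
    [0, 0, 0, 0.2, 0, 2.8, 100],
    [0, 0, 0, 0, 0, 3, 100],
    [0, 0, 0, 0, 0, 3, 100],
    [0, 0, 0, 0, 0, 2, 100],
    [0, 0, 0, 0, 0, 1, 100],
    [0, 0, 0, 0, 0, 0, 100],
    [0, 0, 0, 0, 0, 0, 30],
    [0, 0, 0, 0, 0, 0, 30]
  ]
}}

```text
t: 25.6
eef_pos: [0.6079, -0.1553, 0.0716]
eef_rot: [-180.0, 0.1, -179.7]
contact_force: [0.5, 0.4, 0.5]
opening: 0.0743
grasp_force: 0.0
```

Emit:
{"api": "jog_arm", "payload": {
  "increments": [
    [0, 0, 0, 0, 0, 0, 30],
    [0, 0, 0, 0, 0, 0, 30],
    [0, 0, 0, 0, 0, 0, 30],
    [0, 0, 0, 0, 0, 0, 30]
  ]
}}

```text
t: 26.0
eef_pos: [0.607, -0.1554, 0.0704]
eef_rot: [-180.0, 0.0, -179.8]
contact_force: [0.2, 0.4, 0.7]
opening: 0.0433
grasp_force: 20.0
```

Emit:
{"api": "jog_arm", "payload": {
  "increments": [
    [0, 0, 0, 0, 0, -2, 30],
    [0, 0, 0, 0, 0, -4, 30],
    [0, 0, 0, 0, 0, -4, 30],
    [0, 0, 0, 0, 0, -2, 30],
    [0, 0, 0, 2, 2.1, 0, 30],
    [0, 0, 0, 3, 3.1, 0, 30],
    [0, 0, 0, 3, 3.2, 0, 30],
    [0, 0, 0, 3, 3.2, 0, 30]
  ]
}}

```text
t: 26.8
eef_pos: [0.495, -0.0388, 0.1901]
eef_rot: [180.0, -0.0, -179.8]
contact_force: [0.2, 1.0, -1.2]
opening: 0.0433
grasp_force: 20.0
```

Emit:
{"api": "jog_arm", "payload": {
  "increments": [
    [0, 0, 0, 3, 3.2, 0, 30],
    [0, 0, 0, 3, 3.2, 0, 30],
    [0, 0, 0, 0, 0, 0, 30],
    [0, 0, 0, 0, 0, 4, 30],
    [0, 0, 0, 0, 0, 3.5, 30],
    [0, 0, 0, 0, 0, 2.5, 30],
    [0, 0, 0, 0, 0, 0.5, 30],
    [0, 0, 0, 0, 0, 0, 30]
  ]
}}

```text
t: 27.6
eef_pos: [0.4361, 0.0235, 0.085]
eef_rot: [-180.0, -0.1, -179.8]
contact_force: [-0.2, -0.3, -0.5]
opening: 0.0433
grasp_force: 20.0
```

Emit:
{"api": "jog_arm", "payload": {
  "increments": [
    [0, 0, 0, 0, 0, 0, 30]
  ]
}}

```text
t: 27.7
eef_pos: [0.4372, 0.0238, 0.0862]
eef_rot: [180.0, 0.1, -179.8]
contact_force: [0.6, 0.2, -0.7]
opening: 0.0433
grasp_force: 20.0
```

Emit:
{"api": "jog_arm", "payload": {
  "increments": [
    [0, 0, 0, 0, 0.1, 0.9, 30],
    [0, 0, 0, 0, 0, 0.5, 30],
    [0, 0, 0, 0, 0, 0.2, 30],
    [0, 0, 0, 0, 0, 0, 30]
  ]
}}

```text
t: 28.1
eef_pos: [0.4366, 0.0252, 0.0699]
eef_rot: [180.0, 0.0, -179.7]
contact_force: [-3.4, 0.0, 10.5]
opening: 0.0434
grasp_force: 20.0
```

Emit:
{"api": "jog_arm", "payload": {
  "increments": [
    [0, 0, 0, 0, 0, 0, 100],
    [0, 0, 0, 0, 0, 0, 100],
    [0, 0, 0, 0, 0, 0, 100],
    [0, 0, 0, 0, 0, 0, 100],
    [0, 0, 0, 0, 0, 0, 100],
    [0, 0, 0, 0, 0, -3, 100],
    [0, 0, 0, 0, 0, -4.5, 100],
    [0, 0, 0, 0, 0, -4.5, 100]
  ]
}}

```text
t: 28.9
eef_pos: [0.4354, 0.0247, 0.1902]
eef_rot: [-180.0, -0.1, -179.8]
contact_force: [1.5, 0.1, -0.6]
opening: 0.088
grasp_force: 0.0
```

Emit:
{"api": "jog_arm", "payload": {
  "increments": [
    [0, 0, 0, -3, 0, -1, 100],
    [0, 0, 0, -4, 0, -1, 100],
    [0, 0, 0, -4, 0, 0, 100],
    [0, 0, 0, -2, 0, 0, 100],
    [0, 0, 0, 0, 0, 0, 100],
    [0, 0, 0, 0, 0, 0, 100]
  ]
}}

```text
t: 29.5
eef_pos: [0.5652, 0.0254, 0.2086]
eef_rot: [-180.0, -0.1, -179.8]
contact_force: [-0.8, 0.2, -0.4]
opening: 0.088
grasp_force: 0.0
```

Run:
```python
from h import *
from cell import arm
sd=arm.snapshot("side")
print([proj(sd,p).round(1) for p in([.4555,.265,.107],[.4445,-.2095,.107],[.642,.1745,.107],[.435,.0253,.107])])
for c in HUE:
  for m,st,ce in blobs(sd,c):
    if 250<ce[0]<380 and ce[1]>140: print(c,ce.round(1),st[4])
cv2.imwrite("pics/s6.png",sd["color"][:,:,::-1])
```

```text
[array([281.5, 155.4]), array([277.8, 277.9]), array([358.7, 169.2]), array([273. , 205.5])]
red [281.3 154.9] 191
red [283.8 181.7] 217
yellow [277.9 277.9] 351
yellow [282.7 313.9] 500
green [359.3 168.7] 194
green [358.5 197.4] 170
blue [274.6 205.4] 231
blue [275.7 236.2] 277
blue [287.1 439.7] 372
blue [324.8 463.4] 135
blue [321.4 476.1] 65
```

View pics/s6.png

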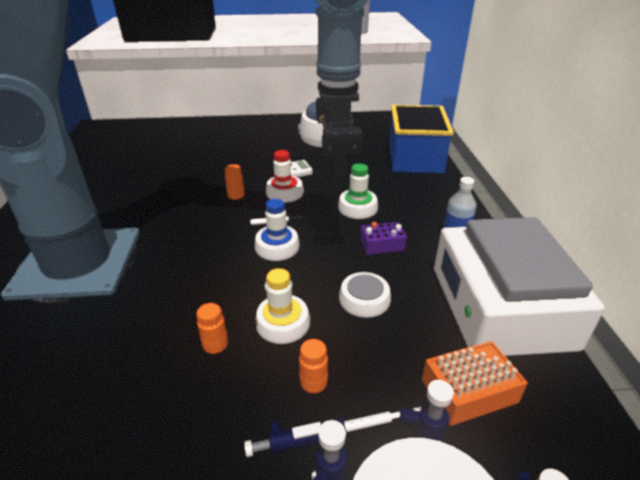

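All four caps lie within 2 px of where centred bottles should appear. Grey, at (366,292), is empty and the rack has not moved.

```bash
python3 -c "
from cell import arm
print(arm.job_done())"
```

```text
the job is handed in; nothing more can be done
None
```

I handed the job in at about 30 s: all four bottles stand on the discs of their own colours, centred within about 4 mm by the camera check, the grey stirrer is empty and the tube rack is undisturbed; the hand-in returned no verdict.

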